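Knock a stuck filter cassette out of its assembly nest

ROBOT

A 7-joint arm with a two-finger parallel gripper is mounted at the origin on the work surface. World frame = base frame: x ahead of the robot, y to its left, z up, the work surface at z = 0. Lengths are in m, angles in rad, forces in N, time in s.
With the tool pointing down it reaches from about 0.425 to 0.925 m from the base axis. Payload 6.8 kg.
Tool frame: the origin (TCP) lies between the finger pads; the fingertips stand env.tcp_to_tips ahead of it and the grasp point (between the pads) lies 8 mm behind it (env.tcp_to_tips is the distance from the TCP to the fingertips, in m); z points along the fingers, y is the line along which they close (so a half turn about z gives the same grasp; the last joint's range is limited). The gripper opens to 88 mm and grips with 3 to 60 N. Pads are 20 mm wide; open, the fingers measure 115 mm over their backs; the gripper's body (75 mm by 178 mm) begins 61 mm behind the grasp point.
Start: joints at [1.088, 0.477, 0.022, 1.555, -0.011, 1.109, -0.083], TCP at [0.247, -0.628, 0.234] pointing down, gripper open.
Joint ranges: [-2.96, 2.96], [-0.34, 2.1], [-1.41, 1.46], [0.24, 2.44], [-1.37, 4.51], [0.17, 1.92], [-2.96, 2.96]. Speed limits (rad/s): [2.39, 2.39, 3.14, 3.14, 3.14, 3.14, 3.14].

INTERFACE

Orientations are given as a rotation vector (axis times angle).
In Python, from bench import readout, viewer, ticket, env gives the robot as it stands. The module is installed in compiled form; this text tells all that it offers.
- The arm moves only by the tool apply_moves, never from a script. Its argument "commands" is a list of rows, each a list of 6 numbers: the shift along the tool's x, y, z in units of 30 mm (1.0 is 30 mm), then the turn, a rotation vector about the tool's x, y, z in units of 4 degrees (1.0 is 4 degrees). In form: [[dx, dy, dz, wx, wy, wz], ...]. A call has 1 to 12 rows; each row shifts and turns the commanded pose from where the row before left it, along the tool's axes as they then stand; what a row does not reach is not made up. A row lasts 1/10 s, in which the tool goes at most 50 mm and 8.59 degrees, less where a joint would pass 70% of its speed; a pose out of reach is approached as far as the arm can. A call with a number of a shift or a turn outside -1 to 1 is refused whole. A call with a gripper value outside its range is refused whole. "hand" is the opening, from -1 (shut) to 1 (fully open), set as the call begins (left out, the last holds). The fingers move at their own pace and stop on an object; the grip force is fixed at half the most. Time passes only in rows, so rows that do not move let the fingers close. It gives the time, the measured TCP pose, the force, the opening and the grip force at its end, in the units of the state.
- readout.get_state(): the state, without advancing time (a new reading comes with each control period).
- viewer.grab_frame(name): name is "scene" or "top"; returns a dict with "color" (420x560x3 uint8, blue, green, red), "depth" (420x560 float32, m along the optical axis (not along the pixel's ray), 0 where there is no reading), "camera_matrix" (3x3 intrinsics, pixels), "rvec" (rotation vector, rad) and "tvec" (3), from world to camera coordinates, as OpenCV has them. Camera axes: x right, y down, z forward; pixel columns grow to the right and rows downward; lengths in m; the calibration is good to about 2 mm. A picture is of the moment at which its call begins.
- ticket.close_job(): hands the job in; it is judged then, once.
The state is a dict: "t": time; "joint_positions": joint angles; "dq": joint speeds; "joint_torque": joint torques, N m; "tool_pos": TCP position; "tcp_rot": TCP orientation; "ft_force": force on the tool from outside, world axes, zero at the start; "torque": the same for the moment, N m; "finger_gap": opening from 0.0 (shut) to 1.0 (fully open); "grip_force": force on a finger pad.
Only numpy, scipy, OpenCV 4.12 (cv2) and the standard library are available. Lean on these libraries where they do the work, as an engineer would, in place of code of your own. Each camera call takes 0.05 s, during which the arm holds its last target. There are 200 camera calls.

TASK

The white filter cassette is stuck down in the pocket of the assembly nest. Lift the nest's knockout rod to the top of its travel so that the rod pushes the cassette up out of the pocket (do not touch the cassette until it is up), then take the cassette and set it down flat, louvres up, in the shallow green tray without dropping it, and push the knockout rod fully down again so the nest is ready for the next part. Leave the tray and everything else on the bench where they stand.

Things in the scene. Friction and masses are not known exactly. Their poses are not given: they have to be found in the camera images.
- nest: assembly nest bolted to the bench: a grey stand carrying an dark steel block 110 (x) x 150 (y) mm, top face 100 mm above the bench. Origin: centre of its underside, on the bench; z up. Its -x side, turned roughly to the robot, is where the knockout rod's lifting arm comes out.
- pocket (a point): centre of the floor of the nest's pocket, 66 mm above the bench, over the nest's origin. The pocket is open at the top, 49 (nest x) x 103 (nest y) mm, 34 mm deep; a 26 mm hole in its floor takes the knockout rod. The top face is 30 mm wide beside each long side. Sprung balls in the short ends hold the part with about 4 N each.
- rod (a joint): travel of the steel knockout rod in m: 0 = fully down (home), 0.026 = top stop; it slides straight up. Friction of 6 N keeps it wherever it is left, also with the cassette on it: lifting takes 8 N empty, up to about 18 N with the stuck part; pushing down 4 N. At the top stop 24 mm of the cassette stand above the nest, its foot still guided by the pocket.
- rod_bar (a point): centre of the round black cross bar of the knockout rod: 16 mm diameter, 80 mm long along the nest's y, 107 mm from the nest's centre on its -x side (44 mm free between bar and block). Its axis is 100 mm above the bench with the rod down, 126 mm at the top stop. A flat steel upright (10 mm in x, 20 in y) carries its middle. Grip it from above, closing along nest x.
- cassette: the stuck part: white moulded filter cassette, a closed rounded block 46 (x) x 100 (y) x 32 (z) mm, 0.08 to 0.17 kg, with grey louvre lines on top. Origin: centre of its underside; z up through the louvred top. At the start it sits in the pocket, aligned with the nest, its top 2 mm below the nest's top face.
- tray: shallow open green plastic tray, 160 (x) x 200 (y) x 45 (z) mm outside, walls and floor 4 to 5 mm, empty, loose, 0.7 kg. Origin: centre of its underside; z up. Nest and tray stand left and right of the bench's middle, either way round.
- jar: bystander: glass jar 42 mm diameter, 65 mm high, standing between nest and tray. Origin: centre of its underside
- small_bin: bystander: small deep green bin 100 x 70 x 60 mm, on the middle line, nearer the robot (not the tray). Origin: centre of its underside
- screwdriver: bystander: screwdriver lying at the left side. Origin: on its underside
- carton: bystander: cardboard carton 110 x 80 x 70 mm at the right side. Origin: centre of its underside
- bottle: bystander: clear bottle 52 mm diameter, 130 mm high, beyond the jar. Origin: centre of its underside
Things that resemble listed ones, but are neither listed nor needed, are in the scene too. Leave any brown look-alike of the cassette alone.

How it is judged:
On the way, in this order (a step that is already met when the one before it is completed fails the run):
1. the knockout rod is up (above 22 mm of its 26 mm) and has pushed the cassette up with it, not touched by the fingers (value of joint rod above 0.022 m and z of cassette in the frame of nest above 0.084 m and horizontal distance between cassette and nest below 0.01 m and contact force between the fingers and cassette below 0.2 N), for 0.2 s.
2. the cassette is brought down into the tray (underside within about 17 mm of the tray floor) while still held (z of cassette in the frame of tray between -0.002 and 0.022 m and x of cassette in the frame of tray between -0.075 and 0.075 m and y of cassette in the frame of tray between -0.095 and 0.095 m and contact force between the fingers and cassette above 0.5 N), for 0.04 s.
At the end, for the whole second after the job is handed in: The cassette lies flat on the floor of the tray, louvres up (tilt under 0.12 rad), at rest and released, and the knockout rod is fully down (within 3 mm) (z of cassette in the frame of tray between -0.002 and 0.022 m and x of cassette in the frame of tray between -0.075 and 0.075 m and y of cassette in the frame of tray between -0.095 and 0.095 m and angle between cassette's own z axis and vertical below 0.12 rad and linear speed of cassette below 0.02 m/s and value of joint rod below 0.003 m and contact force between the fingers and cassette below 0.1 N); the robot touches nothing.
It fails at once if the cassette is touched by the fingers while it is still down in the pocket (contact force between the fingers and cassette above 1 N and z of cassette in the frame of nest between 0.06 and 0.08 m and horizontal distance between cassette and nest below 0.01 m).
It fails at once if the tray is shifted more than 40 mm (distance of tray from where it was at the start of the episode above 0.04 m).
It fails at once if a bystander is shifted more than 30 mm (distance of any of jar, small_bin, screwdriver, carton, bottle from where it was at the start of the episode above 0.03 m).
It also fails if it takes over 72 s, if anything falls off the work surface, if the arm or the gripper's body presses on something with over 40 N, if the wrist force passes 120 N, or if a joint passes its speed limit or range.

## Working session

There is one attempt and no reset: what is moved stays moved. The work goes in short steps, Python scripts to look and compute and a tool call to move; the robot and the scene stay as the last step left them, time stands still between calls to the robot, and variables do not carry over. Pictures are saved under pics/ and viewed, at most 10 in all, crops included, and the job is handed in when it is done.

Besides the shell and the picture viewer there is one more tool, called after "Call:" as name(argument=value, ...) on one line, values as JSON. apply_moves: Moves the arm, as the interface text tells. Shifts and turns lie within -1 to 1; 1 stands for 30 mm of shift or 4 degrees of turn. Its arguments: {"type":"object","properties":{"commands":{"type":"array"},"hand":{"type":"number"}},"required":["commands"]}

```bash
mkdir -p pics
cat > h.py <<'E'
import numpy as np, cv2
from bench import readout, viewer, ticket, env
def grab(n):
    f=viewer.grab_frame(n); f['R']=cv2.Rodrigues(np.array(f['rvec'],float))[0]; f['t']=np.array(f['tvec'],float).ravel(); return f
def world(f):
    d=f['depth'];K=f['camera_matrix'];v,u=np.mgrid[:d.shape[0],:d.shape[1]]
    p=np.stack([(u-K[0,2])/K[0,0]*d,(v-K[1,2])/K[1,1]*d,d],-1)
    return (p-f['t'])@f['R']
def ray(f,u,v,z):
    K=f['camera_matrix'];c=-f['R'].T@f['t'];d=f['R'].T@np.array([(u-K[0,2])/K[0,0],(v-K[1,2])/K[1,1],1.])
    return c+d*(z-c[2])/d[2]
E
python3 - <<'E'
from h import *
for n in('top','scene'):
    f=grab(n);cv2.imwrite(f'pics/{n}0.png',f['color']);print(n,-f['R'].T@f['t'],f['camera_matrix'][0,0]);np.savez(f'{n}0.npz',**f)
print(readout.get_state(),env.tcp_to_tips)
E
```

```text
top [ 0.47962456 -0.01593955  1.28230802] 382.83136063321047
scene [0.99497611 0.74945687 0.68194441] 401.72471213118206
{'t': 0.1, 'joint_positions': array([ 1.0878924 ,  0.47769888,  0.02237549,  1.55629056, -0.01152591,
        1.10928246, -0.08309676]), 'dq': array([ 3.51827472e-04, -1.58416915e-03, -2.31099365e-04, -1.20458205e-03,
        1.97296661e-03, -5.73261748e-04, -2.12241397e-06]), 'joint_torque': array([ 4.77721987e-03, -5.84095073e+01,  1.54027585e+00, -2.73311859e+01,
       -5.41909214e-02,  1.31190152e-02,  5.80155051e-05]), 'tool_pos': array([ 0.24691231, -0.62769128,  0.23281818]), 'tcp_rot': array([-3.08511831e+00, -5.84995004e-01,  6.11365870e-04]), 'ft_force': array([-0.60818059,  0.12631119,  0.40143487]), 'torque': array([-0.02776983,  0.05886688,  0.02231997]), 'grip_force': 0.0, 'finger_gap': 1.0004291135085708} 0.011
```

View pics/top0.png

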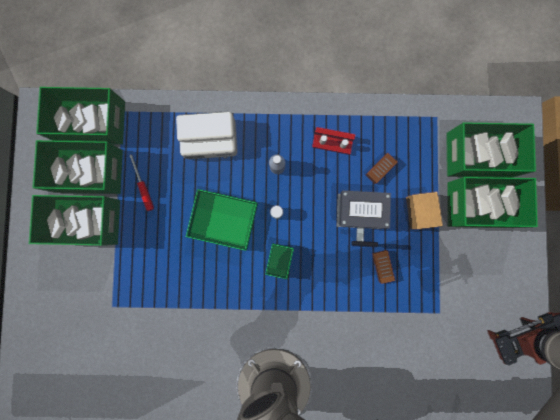

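View pics/scene0.png

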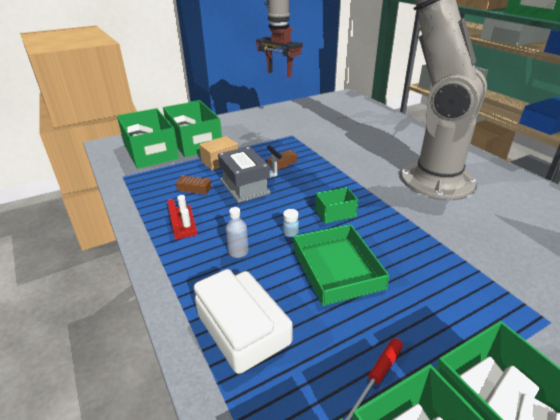

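Top view: the nest with the white louvred cassette is at (366,210), the cross bar at about (365,244), the tray at (222,219), the jar at (277,212), the small bin at (280,261) and the carton at (425,211). The scene view agrees, with the nest at (245,172) and the tray at (340,262).

Candidates for the cassette:
- white louvred part in the nest, top (366,210): this one fits the description
- brown look-alikes at (382,167) and (384,267)
- white parts in the outer green bins at (80,115)–(80,220) and (490,150)–(490,200)
- white case at (206,135)

Candidates for the tray:
- shallow tray at (222,219): this one fits
- small deep bin at (280,261)
- outer bins

Next I'll measure, with one close crop of the nest.

Run:
```python
from h import *
f=dict(np.load('top0.npz'));W=world(f);c=f['color'];hsv=cv2.cvtColor(c,cv2.COLOR_BGR2HSV)
cv2.imwrite('pics/crop.png',cv2.resize(c[150:300,320:450],None,fx=4,fy=4,interpolation=cv2.INTER_CUBIC))
reg=lambda u0,u1,v0,v1:(lambda m:(m.__setitem__((slice(v0,v1),slice(u0,u1)),True),m)[1])(np.zeros(c.shape[:2],bool))
def rep(n,m):
    p=W[m];r=cv2.minAreaRect((p[:,:2]*1000).astype(np.float32));print(n,len(p),np.round(p.mean(0),4),'rect',np.round(r[0],1),np.round(r[1],1),round(r[2],1),'z',np.round(np.percentile(p[:,2],[5,50,95]),4))
Z=W[...,2]
rep('nest',reg(325,405,180,232)&(Z>.09)&(Z<.115))
rep('bar',reg(340,400,236,256)&(Z>.085)&(Z<.125))
rep('barsteel',reg(340,400,228,256)&(Z>.06)&(Z<.125))
rep('white',reg(335,400,190,230)&(hsv[...,1]<60)&(hsv[...,2]>170)&(Z>.08))
g=(hsv[...,0]>45)&(hsv[...,0]<80)&(hsv[...,1]>120)
rep('trayrim',reg(175,265,175,260)&g&(Z>.036)&(Z<.06)); rep('trayfloor',reg(175,265,175,260)&g&(Z>-.005)&(Z<.012))
rep('bin',reg(260,300,240,285)&g&(Z>.05)); rep('jar',reg(265,290,200,222)&(Z>.05)&(Z<.09))
rep('carton',reg(400,448,188,235)&(Z>.06)&(Z<.09));rep('brown',reg(368,402,246,290)&(Z>.02)&(Z<.06))
```

```text
nest 1711 [ 0.5699 -0.2737  0.0997] rect [ 570.3 -274.7] [152.6 110.1] 88.1 z [0.0952 0.0998 0.1039]
bar 139 [ 0.4637 -0.2691  0.1063] rect [ 463.9 -270.3] [15.3 79.4] 0.8 z [0.1003 0.1066 0.1108]
barsteel 147 [ 0.4664 -0.2729  0.105 ] rect [ 473.9 -293.6] [ 43.  127.7] 23.0 z [0.0949 0.1062 0.1107]
white 450 [ 0.5705 -0.2745  0.0985] rect [ 572.1 -274.6] [136.1  90.4] 88.5 z [0.0949 0.0986 0.1023]
trayrim 245 [0.5412 0.1666 0.0439] rect [532.8 180.9] [200.2 159.1] 78.2 z [0.0387 0.0442 0.0485]
trayfloor 2607 [0.5328 0.1837 0.0041] rect [536.1 178.8] [197.7 160.7] 78.3 z [-0.0001  0.004   0.0085]
bin 66 [ 0.4151 -0.0273  0.1518] rect [415.6 -15.1] [ 68.1 124.6] 76.0 z [0.0547 0.0597 1.2823]
jar 112 [0.5599 0.0029 0.0652] rect [560.5   3.1] [36.  33.9] 45.0 z [0.0609 0.0652 0.069 ]
carton 894 [ 0.5725 -0.4742  0.0704] rect [ 573.  -475.4] [109.9  80.8] 8.1 z [0.0661 0.0705 0.0743]
brown 463 [ 0.3889 -0.3484  0.0322] rect [ 388.9 -349.7] [101.   47.2] 13.3 z [0.0273 0.0323 0.0363]
```

View pics/crop.png

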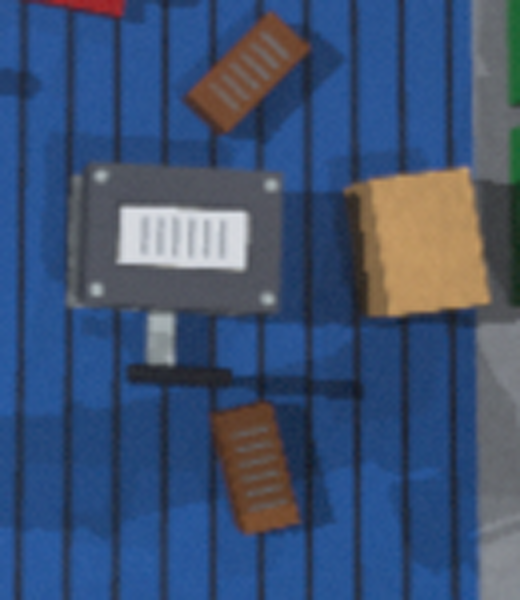

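The crop confirms the white louvred cassette in the dark block at top (366,210), with its bar at (365,244). Brown parts lie clear on both sides. I'll turn the tool about 67° so it closes along nest x, opening the fingers only part way because the gap to the block is 44 mm.

```bash
cat >> h.py <<'E'
from scipy.spatial.transform import Rotation as Ro
def plan(p,yaw_y,gap=None):
    "remaining shift (tool axes, 30mm units) and turn (4 deg units) to TCP p, tool y at yaw (deg, mod 180), tool z down"
    s=readout.get_state();R=Ro.from_rotvec(s['tcp_rot'])
    best=None
    for k in(0,180):
        a=np.radians(yaw_y+k);y=np.array([np.cos(a),np.sin(a),0]);z=np.array([0,0,-1.]);T=Ro.from_matrix(np.stack([np.cross(y,z),y,z],1))
        w=(R.inv()*T).as_rotvec()
        if best is None or np.linalg.norm(w)<np.linalg.norm(best[0]):best=(w,T)
    d=np.array(p)-s['tool_pos']
    print('t',round(s['t'],2),'pos',np.round(s['tool_pos'],4),'gap',round(s['finger_gap'],3),'F',np.round(s['ft_force'],1),'grip',s['grip_force'])
    print('turn',np.round(np.degrees(best[0])/4,2),'shift now',np.round(R.inv().apply(d)/.03,2),'shift after turn',np.round(best[1].inv().apply(d)/.03,2))
E
python3 - <<'E'
from h import *
f=dict(np.load('top0.npz'));W=world(f);print(np.round(W[226:250:2,362],3).tolist(), np.round(W[226:250:2,358],3)[:,2])
plan([.4637,-.271,.20],-1.8)
E
```

```text
[[0.518, -0.265, 0.098], [0.513, -0.278, 0.034], [0.507, -0.279, 0.03], [0.5, -0.279, 0.032], [0.494, -0.279, 0.031], [0.487, -0.278, 0.034], [0.481, -0.278, 0.034], [0.474, -0.279, 0.032], [0.468, -0.263, 0.105], [0.462, -0.262, 0.11], [0.456, -0.264, 0.102], [0.448, -0.285, 0.005]] [0.098 0.028 0.029 0.029 0.034 0.029 0.031 0.033 0.111 0.105 0.003 0.001]
t 0.1 pos [ 0.2469 -0.6277  0.2328] gap 1.0 F [-0.6  0.1  0.4] grip 0.0
turn [-2.000e-02 -1.000e-02 -1.668e+01] shift now [11.08 -8.42  1.11] shift after turn [12.11  6.85  1.09]
```

Call:
apply_moves(commands=[[0,0,0,0,0,-1],[0,0,0,0,0,-1],[0,0,0,0,0,-1],[0,0,0,0,0,-1],[0,0,0,0,0,-1],[0,0,0,0,0,-1],[0,0,0,0,0,-1],[0,0,0,0,0,-1],[0,0,0,0,0,-1],[0,0,0,0,0,-1],[0,0,0,0,0,-1],[0,0,0,0,0,-1]], hand=-0.1)

```text
t: 1.3
tool_pos: [0.2469, -0.6278, 0.2331]
tcp_rot: [-2.578, -1.793, -0.0]
ft_force: [0.1, -0.0, -0.6]
finger_gap: 0.451
grip_force: 0.0
```

Call:
apply_moves(commands=[[0,0,0,0,0,-0.9],[0,0,0,0,0,-0.9],[0,0,0,0,0,-0.9],[0,0,0,0,0,-0.9],[0,0,0,0,0,-0.9],[0,0,0,0,0,0]])

```text
t: 1.9
tool_pos: [0.2468, -0.6279, 0.2331]
tcp_rot: [-2.269, -2.172, -0.001]
ft_force: [0.4, -0.1, 1.0]
finger_gap: 0.452
grip_force: 0.0
```

```bash
python3 -c "
from h import *
plan([.4637,-.271,.20],-1.8)"
```

```text
t 1.9 pos [ 0.2468 -0.6279  0.2331] gap 0.452 F [ 0.4 -0.1  1. ] grip 0.0
turn [-0.   -0.01 -0.18] shift now [12.2   6.7   1.11] shift after turn [12.12  6.85  1.1 ]
```

Call:
apply_moves(commands=[[1,0.57,0,0,0,-0.18],[1,0.57,0,0,0,0],[1,0.57,0,0,0,0],[1,0.57,0,0,0,0],[1,0.57,0,0,0,0],[1,0.57,0,0,0,0],[1,0.57,0,0,0,0],[1,0.57,0,0,0,0],[1,0.57,0,0,0,0],[1,0.57,0,0,0,0],[1,0.57,0,0,0,0],[1,0.57,0,0,0,0]])

```text
t: 3.1
tool_pos: [0.4643, -0.2737, 0.2336]
tcp_rot: [-2.258, -2.184, 0.0]
ft_force: [-0.1, -0.3, -0.6]
finger_gap: 0.449
grip_force: 0.0
```

Call:
apply_moves(commands=[[0,0,0.5,0,0,0],[0,0,0.3,0,0,0],[0,0,0,0,0,0]])

```text
t: 3.4
tool_pos: [0.4625, -0.2753, 0.2081]
tcp_rot: [-2.256, -2.182, 0.002]
ft_force: [-0.1, 0.1, 0.4]
finger_gap: 0.451
grip_force: 0.0
```

Run:
```python
from h import *
plan([.4637,-.271,.090],-1.8)
a=grab('scene');cv2.imwrite('pics/s1.png',cv2.resize(a['color'][90:240,190:350],None,fx=4,fy=4))
```

```text
t 3.4 pos [ 0.4625 -0.2753  0.2081] gap 0.451 F [-0.1  0.1  0.4] grip 0.0
turn [-0.04 -0.01 -0.03] shift now [0.14 0.05 3.94] shift after turn [0.14 0.04 3.94]
```

View pics/s1.png

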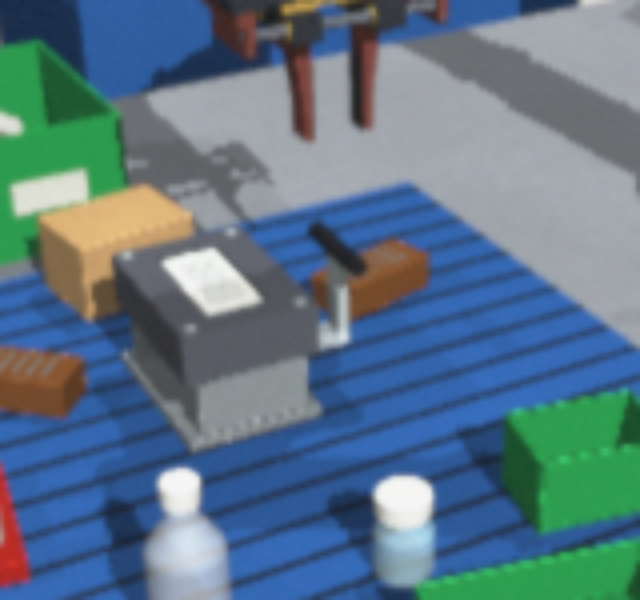

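The fingers, at about (335,130) in the crop, hang straight above the bar at (335,248). I'll go straight down, close and lift.

Call:
apply_moves(commands=[[0.14,0.04,0.7,0,0,0],[0,0,0.8,0,0,0],[0,0,0.8,0,0,0],[0,0,0.7,0,0,0],[0,0,0.5,0,0,0],[0,0,0.4,0,0,0],[0,0,0,0,0,0],[0,0,0,0,0,0]])

```text
t: 4.25
tool_pos: [0.4654, -0.2714, 0.0931]
tcp_rot: [2.257, 2.185, 0.0]
ft_force: [0.3, 0.1, -0.4]
finger_gap: 0.449
grip_force: 0.0
```

Call:
apply_moves(commands=[[0,0,0,0,0,0],[0,0,0,0,0,0],[0,0,0,0,0,0],[0,0,0,0,0,0],[0,0,0,0,0,0],[0,0,0,0,0,0],[0,0,0,0,0,0],[0,0,0,0,0,0]], hand=-1)

```text
t: 5.05
tool_pos: [0.4641, -0.271, 0.093]
tcp_rot: [-2.256, -2.185, 0.003]
ft_force: [-4.1, 0.2, 4.4]
finger_gap: 0.176
grip_force: 30.0
```

Call:
apply_moves(commands=[[0,0,-0.1,0,0,0],[0,0,-0.1,0,0,0],[0,0,-0.1,0,0,0],[0,0,-0.1,0,0,0],[0,0,-0.1,0,0,0],[0,0,-0.1,0,0,0],[0,0,-0.1,0,0,0],[0,0,-0.1,0,0,0],[0,0,0,0,0,0]])

```text
t: 5.95
tool_pos: [0.4642, -0.271, 0.1171]
tcp_rot: [-2.256, -2.185, 0.002]
ft_force: [-5.9, -2.0, -7.7]
finger_gap: 0.175
grip_force: 30.0
```

Call:
apply_moves(commands=[[0,0,-0.06,0,0,0],[0,0,-0.05,0,0,0],[0,0,0,0,0,0],[0,0,0,0,0,0]])

```text
t: 6.35
tool_pos: [0.4642, -0.2709, 0.1193]
tcp_rot: [-2.255, -2.185, 0.002]
ft_force: [-2.0, -4.5, -19.0]
finger_gap: 0.176
grip_force: 30.0
```

Run:
```python
from h import *
plan([.4637,-.271,.118],-1.8)
a=grab('scene');W=world(a);c=a['color'];cv2.imwrite('pics/s2.png',cv2.resize(c[90:240,190:350],None,fx=4,fy=4))
o=np.array([.5703,-.2747]);d=W[...,:2]-o
m=(abs(d[...,0])<.018)&(abs(d[...,1])<.045);print(np.percentile(W[...,2][m],[5,50,95]))
```

```text
t 6.35 pos [ 0.4642 -0.2709  0.1193] gap 0.176 F [ -2.   -4.5 -19. ] grip 29.995775520801544
turn [-0.03 -0.   -0.01] shift now [-0.   -0.02  0.04] shift after turn [-0.   -0.02  0.04]
[0.12498462 0.12690325 0.16924804]
```

View pics/s2.png

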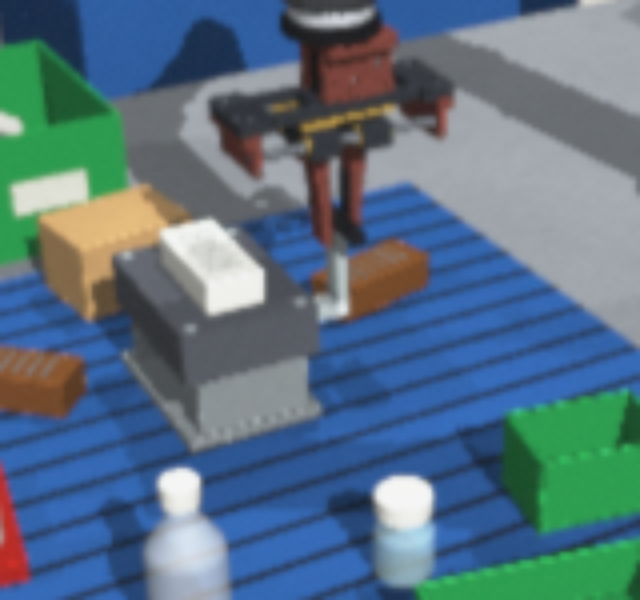

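The cassette (crop ≈(210,265)) now stands about 24 mm above the block, with the rod on its top stop (19 N). I'll open and rise.

Call:
apply_moves(commands=[[0,0,0,0,0,0],[0,0,0,0,0,0],[0,0,0,0,0,0],[0,0,0,0,0,0],[0,0,0,0,0,0]], hand=-0.1)

```text
t: 6.9
tool_pos: [0.4663, -0.2708, 0.1208]
tcp_rot: [2.254, 2.185, 0.001]
ft_force: [0.6, -0.7, -0.5]
finger_gap: 0.448
grip_force: 0.0
```

Call:
apply_moves(commands=[[0,0,-0.4,0,0,0],[0,0,-0.7,0,0,0],[0,0,-0.8,0,0,0],[0,0,-0.8,0,0,0],[0,0,-0.3,0,0,0],[0,0,0,0,0,0]])

```text
t: 7.5
tool_pos: [0.4662, -0.2713, 0.2116]
tcp_rot: [2.254, 2.184, 0.001]
ft_force: [-0.1, -0.5, -1.5]
finger_gap: 0.448
grip_force: 0.0
```

Run:
```python
from h import *
f=grab('top');W=world(f);Z=W[...,2];hsv=cv2.cvtColor(f['color'],cv2.COLOR_BGR2HSV)
d=W[...,:2]-np.array([.5703,-.2747])
for n,m in(('cass',(Z>.113)&(Z<.135)&(abs(d[...,0])<.035)&(abs(d[...,1])<.06)),('bar',(Z>.118)&(Z<.145)&(abs(d[...,0]+.107)<.015)&(abs(d[...,1])<.06))):
    p=W[m]
    if len(p)>3:
        r=cv2.minAreaRect((p[:,:2]*1000).astype(np.float32));print(n,len(p),p.mean(0),r)
plan([.5705,-.2745,.1145],-1.8)
```

```text
cass 399 [ 0.57330009 -0.26469417  0.12405733] ((570.4193115234375, -273.3821716308594), (99.67194366455078, 46.47256088256836), 89.06558990478516)
bar 93 [ 0.46413149 -0.25543803  0.13226417] ((464.1251525878906, -260.6974792480469), (15.09933090209961, 60.654052734375), 1.0031921863555908)
t 7.55 pos [ 0.4654 -0.271   0.2103] gap 0.449 F [-0.6  0.2 -0.2] grip 0.0
turn [ 0.01  0.01 -0.  ] shift now [-0.   3.5  3.2] shift after turn [-0.01  3.51  3.19]
```

Call:
apply_moves(commands=[[0,0.7,0,0,0,0],[0,0.9,0,0,0,0],[0,0.9,0,0,0,0],[0,0.7,0,0,0,0],[0,0.3,0,0,0,0],[0,0,0.5,0,0,0],[0,0,0.7,0,0,0],[0,0,0.6,0,0,0],[0,0,0,0,0,0]], hand=0.7)

```text
t: 8.45
tool_pos: [0.5664, -0.2738, 0.1519]
tcp_rot: [-2.252, -2.181, 0.005]
ft_force: [-0.3, 0.4, -0.9]
finger_gap: 0.85
grip_force: 0.0
```

```bash
python3 -c "
from h import *
plan([.5704,-.274,.1145],-1.8)"
```

```text
t 8.45 pos [ 0.5664 -0.2738  0.1519] gap 0.85 F [-0.3  0.4 -0.9] grip 0.0
turn [-0.1  -0.03 -0.01] shift now [-0.01  0.14  1.25] shift after turn [-0.    0.13  1.25]
```

Call:
apply_moves(commands=[[0,0.13,0.3,-0.1,0,0],[0,0,0.4,0,0,0],[0,0,0.3,0,0,0],[0,0,0.2,0,0,0],[0,0,0,0,0,0],[0,0,0,0,0,0]])

```text
t: 9.05
tool_pos: [0.5744, -0.2743, 0.1201]
tcp_rot: [2.252, 2.183, 0.008]
ft_force: [-0.4, 0.3, 1.6]
finger_gap: 0.851
grip_force: 0.0
```

```bash
python3 -c "
from h import *
plan([.5704,-.274,.1145],-1.8)"
```

```text
t 9.05 pos [ 0.5744 -0.2743  0.1201] gap 0.851 F [-0.4  0.3  1.6] grip 0.0
turn [ 0.1 -0.  -0. ] shift now [ 0.01 -0.14  0.18] shift after turn [ 0.01 -0.14  0.19]
```

Call:
apply_moves(commands=[[0,-0.12,0.1,0.1,0,0],[0,0,0.06,0,0,0],[0,0,0,0,0,0],[0,0,0,0,0,0]])

```text
t: 9.45
tool_pos: [0.5708, -0.2742, 0.1152]
tcp_rot: [2.256, 2.186, 0.0]
ft_force: [-0.0, 0.2, 0.9]
finger_gap: 0.847
grip_force: 0.0
```

```bash
python3 -c "
from h import *
plan([.5704,-.274,.1145],-1.8)"
```

```text
t 9.45 pos [ 0.5708 -0.2742  0.1152] gap 0.847 F [-0.   0.2  0.9] grip 0.0
turn [ 0.  0. -0.] shift now [ 0.01 -0.01  0.02] shift after turn [ 0.01 -0.01  0.02]
```

Call:
apply_moves(commands=[[0,0,0,0,0,0],[0,0,0,0,0,0],[0,0,0,0,0,0],[0,0,0,0,0,0],[0,0,0,0,0,0],[0,0,0,0,0,0],[0,0,0,0,0,0],[0,0,0,0,0,0]], hand=-1)

```text
t: 10.25
tool_pos: [0.5706, -0.2742, 0.1151]
tcp_rot: [-2.256, -2.186, 0.0]
ft_force: [-0.8, 0.1, 0.1]
finger_gap: 0.522
grip_force: 30.0
```

Call:
apply_moves(commands=[[0,0,-0.1,0,0,0],[0,0,-0.2,0,0,0],[0,0,-0.3,0,0,0],[0,0,-0.5,0,0,0],[0,0,-0.8,0,0,0],[0,0,-0.9,0,0,0],[0,0,-0.9,0,0,0],[0,0,-0.6,0,0,0],[0,0,-0.3,0,0,0],[0,0,0,0,0,0]])

```text
t: 11.25
tool_pos: [0.5715, -0.2744, 0.2553]
tcp_rot: [2.254, 2.184, 0.002]
ft_force: [-0.1, 0.4, -2.0]
finger_gap: 0.521
grip_force: 30.0
```

Run:
```python
from h import *
plan([.534,.18,.26],-11.8)
print(readout.get_state()['joint_positions'].round(2))
a=grab('scene');cv2.imwrite('pics/s3.png',cv2.resize(a['color'][60:240,170:370],None,fx=3,fy=3))
```

```text
t 11.25 pos [ 0.5715 -0.2744  0.2553] gap 0.521 F [-0.1  0.4 -2. ] grip 29.991976618766785
turn [0.05 0.01 2.5 ] shift now [15.1  -1.73 -0.18] shift after turn [14.57 -4.32 -0.16]
[ 0.65  0.42 -0.4   1.62  0.18  1.14  0.17]
```

View pics/s3.png

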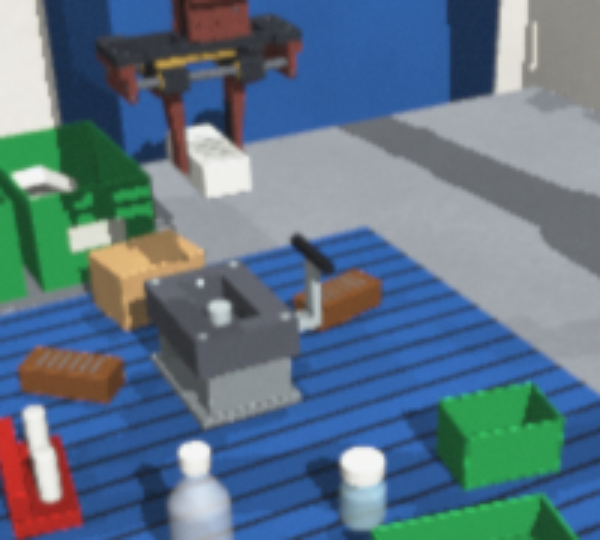

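The cassette hangs level in the grip (crop (215,160)). The pocket is empty and the rod is still up. Now I'll carry it across to the tray.

Call:
apply_moves(commands=[[0.3,0,0,0,0,0],[0.6,-0.1,0,0,0,0],[0.9,-0.1,0,0,0,0],[1,-0.1,0,0,0,0],[1,-0.1,0,0,0,0],[1,-0.1,0,0,0,0],[1,-0.1,0,0,0,0],[1,-0.1,0,0,0,0],[1,-0.1,0,0,0,0],[1,-0.1,0,0,0,0],[1,-0.1,0,0,0,0],[1,-0.1,0,0,0,0]])

```text
t: 12.5
tool_pos: [0.5463, 0.0535, 0.2524]
tcp_rot: [-2.253, -2.187, 0.002]
ft_force: [0.1, 0.5, -1.6]
finger_gap: 0.52
grip_force: 30.0
```

Call:
apply_moves(commands=[[1,-0.1,0,0,0,0],[1,-0.1,0,0,0,0],[1,-0.1,0,0,0,0],[0.8,-0.1,0,0,0,0],[0.4,-0.1,0,0,0,0],[0.1,-0.1,0,0,0,0],[0,0,0,0,0,0.8],[0,0,0,0,0,0.9],[0,0,0,0,0,0.8],[0,0,0,0,0,0],[0,0,0,0,0,0]])

```text
t: 13.6
tool_pos: [0.5339, 0.1792, 0.2529]
tcp_rot: [2.437, 1.981, -0.001]
ft_force: [0.4, 0.0, -1.3]
finger_gap: 0.525
grip_force: 30.0
```

```bash
python3 -c "
from h import *
plan([.534,.18,.09],-11.8)"
```

```text
t 13.6 pos [0.5339 0.1792 0.2529] gap 0.525 F [ 0.4  0.  -1.3] grip 29.99207317829132
turn [-0.    0.01  0.  ] shift now [ 0.03 -0.    5.43] shift after turn [ 0.03 -0.    5.43]
```

Call:
apply_moves(commands=[[0,0,0.4,0,0,0],[0,0,0.8,0,0,0],[0,0,0.9,0,0,0],[0,0,0.9,0,0,0],[0,0,0.9,0,0,0],[0,0,0.7,0,0,0],[0,0,0.6,0,0,0],[0,0,0.5,0,0,0],[0,0,0.4,0,0,0],[0,0,0.3,0,0,0],[0,0,0.2,0,0,0],[0,0,0,0,0,0]])

```text
t: 14.8
tool_pos: [0.5338, 0.1801, 0.0546]
tcp_rot: [-2.438, -1.981, 0.001]
ft_force: [-0.0, -0.6, -1.0]
finger_gap: 0.522
grip_force: 30.0
```

```bash
python3 -c "
from h import *
plan([.534,.18,.028],-11.8)"
```

```text
t 14.8 pos [0.5338 0.1801 0.0546] gap 0.522 F [-0.  -0.6 -1. ] grip 29.991964995861053
turn [-0.01  0.01  0.  ] shift now [-0.    0.01  0.89] shift after turn [-0.    0.01  0.89]
```

Call:
apply_moves(commands=[[0,0,0.3,0,0,0],[0,0,0.2,0,0,0],[0,0,0.15,0,0,0],[0,0,0.1,0,0,0],[0,0,0.07,0,0,0],[0,0,0,0,0,0],[0,0,0,0,0,0]])

```text
t: 15.5
tool_pos: [0.5341, 0.1802, 0.0306]
tcp_rot: [2.438, 1.981, 0.0]
ft_force: [0.6, -1.1, -2.2]
finger_gap: 0.52
grip_force: 30.0
```

Call:
apply_moves(commands=[[0,0,0.05,0,0,0],[0,0,0.04,0,0,0],[0,0,0.02,0,0,0],[0,0,0,0,0,0]])

```text
t: 15.9
tool_pos: [0.534, 0.1801, 0.0275]
tcp_rot: [2.438, 1.981, -0.0]
ft_force: [-0.5, -1.6, 3.3]
finger_gap: 0.522
grip_force: 30.0
```

The wrist force went from -2 to +3 N, so the cassette is on the tray floor. I'll release and rise.

Call:
apply_moves(commands=[[0,0,0,0,0,0],[0,0,0,0,0,0],[0,0,0,0,0,0],[0,0,0,0,0,0],[0,0,0,0,0,0],[0,0,0,0,0,0]], hand=0.6)

```text
t: 16.5
tool_pos: [0.5341, 0.1802, 0.0272]
tcp_rot: [2.438, 1.981, 0.0]
ft_force: [0.7, 0.5, 0.8]
finger_gap: 0.796
grip_force: 0.0
```

Call:
apply_moves(commands=[[0,0,-0.3,0,0,0],[0,0,-0.6,0,0,0],[0,0,-0.9,0,0,0],[0,0,-1,0,0,0],[0,0,-1,0,0,0],[0,0,-1,0,0,0],[0,0,-1,0,0,0],[0,0,-0.9,0,0,0],[0,0,-0.5,0,0,0],[0,0,0,0,0,-0.8],[0,0,0,0,0,-0.9],[0,0,0,0,0,-0.8]])

```text
t: 17.7
tool_pos: [0.5337, 0.18, 0.2432]
tcp_rot: [2.253, 2.189, -0.001]
ft_force: [0.2, 0.1, 0.4]
finger_gap: 0.806
grip_force: 0.0
```

```bash
python3 -c "
from h import *
plan([.464,-.271,.21],-1.8)
a=grab('scene');cv2.imwrite('pics/s4.png',a['color'])"
```

```text
t 17.7 pos [0.5337 0.18   0.2432] gap 0.806 F [0.2 0.1 0.4] grip 0.0
turn [-0.    0.    0.03] shift now [-15.09  -1.89   1.11] shift after turn [-15.1   -1.85   1.11]
```

View pics/s4.png

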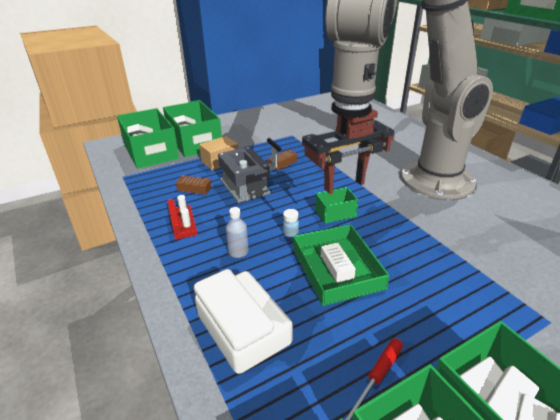

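The cassette lies flat, louvres up, in the tray at (338,262), and the bystanders haven't moved. Now back to the bar.

Call:
apply_moves(commands=[[-0.4,-0.1,0,0,0,0],[-0.7,-0.1,0,0,0,0],[-1,-0.12,0,0,0,0],[-1,-0.12,0,0,0,0],[-1,-0.12,0,0,0,0],[-1,-0.12,0,0,0,0],[-1,-0.12,0,0,0,0],[-1,-0.12,0,0,0,0],[-1,-0.12,0,0,0,0],[-1,-0.12,0,0,0,0],[-1,-0.12,0,0,0,0],[-1,-0.12,0,0,0,0]], hand=-0.1)

```text
t: 18.95
tool_pos: [0.4803, -0.1532, 0.2432]
tcp_rot: [-2.259, -2.183, 0.001]
ft_force: [0.8, -0.2, 0.6]
finger_gap: 0.446
grip_force: 0.0
```

Call:
apply_moves(commands=[[-1,-0.12,0,0,0,0],[-1,-0.12,0,0,0,0],[-1,-0.12,0,0,0,0],[-0.7,-0.1,0,0,0,0],[-0.3,0,0,0,0,0],[0,0,0.5,0,0,0],[0,0,0.6,0,0,0],[0,0,0,0,0,0],[0,0,0,0,0,0]])

```text
t: 19.85
tool_pos: [0.4639, -0.2702, 0.2104]
tcp_rot: [-2.255, -2.186, -0.0]
ft_force: [-0.3, 0.1, -0.3]
finger_gap: 0.449
grip_force: 0.0
```

```bash
python3 -c "
from h import *
plan([.464,-.271,.1185],-1.8)"
```

```text
t 19.85 pos [ 0.4639 -0.2702  0.2104] gap 0.449 F [-0.3  0.1 -0.3] grip 0.0
turn [-0.01 -0.01  0.  ] shift now [-0.03  0.01  3.06] shift after turn [-0.03  0.    3.06]
```

Call:
apply_moves(commands=[[0,0,0.5,0,0,0],[0,0,0.8,0,0,0],[0,0,0.8,0,0,0],[0,0,0.5,0,0,0],[0,0,0.3,0,0,0],[0,0,0.15,0,0,0],[0,0,0,0,0,0],[0,0,0,0,0,0]])

```text
t: 20.65
tool_pos: [0.4646, -0.271, 0.1196]
tcp_rot: [2.255, 2.185, 0.001]
ft_force: [-0.3, -0.8, 0.7]
finger_gap: 0.454
grip_force: 0.0
```

Call:
apply_moves(commands=[[0,0,0,0,0,0],[0,0,0,0,0,0],[0,0,0,0,0,0],[0,0,0,0,0,0],[0,0,0,0,0,0],[0,0,0,0,0,0]], hand=-1)

```text
t: 21.25
tool_pos: [0.4641, -0.2709, 0.119]
tcp_rot: [2.256, 2.186, 0.0]
ft_force: [-0.9, -0.2, 3.6]
finger_gap: 0.179
grip_force: 30.0
```

Call:
apply_moves(commands=[[0,0,0.1,0,0,0],[0,0,0.1,0,0,0],[0,0,0.1,0,0,0],[0,0,0.1,0,0,0],[0,0,0.1,0,0,0],[0,0,0.1,0,0,0],[0,0,0.1,0,0,0],[0,0,0.1,0,0,0],[0,0,0,0,0,0]])

```text
t: 22.15
tool_pos: [0.4641, -0.2709, 0.0942]
tcp_rot: [2.256, 2.186, 0.0]
ft_force: [1.3, -2.1, -2.8]
finger_gap: 0.173
grip_force: 30.0
```

Call:
apply_moves(commands=[[0,0,0.05,0,0,0],[0,0,0.04,0,0,0],[0,0,0.03,0,0,0],[0,0,0,0,0,0]])

```text
t: 22.55
tool_pos: [0.4641, -0.2709, 0.0928]
tcp_rot: [2.256, 2.186, -0.001]
ft_force: [-4.7, 2.2, 19.5]
finger_gap: 0.174
grip_force: 30.0
```

The rod is on its lower stop: 19.5 N upward after 26.2 mm of travel. I'll release, rise and check.

Call:
apply_moves(commands=[[0,0,0,0,0,0],[0,0,0,0,0,0],[0,0,0,0,0,0],[0,0,0,0,0,0],[0,0,0,0,0,0]], hand=-0.1)

```text
t: 23.05
tool_pos: [0.4638, -0.2707, 0.0908]
tcp_rot: [-2.256, -2.186, 0.0]
ft_force: [-0.4, -0.0, -0.1]
finger_gap: 0.445
grip_force: 0.0
```

Call:
apply_moves(commands=[[0,0,-0.4,0,0,0],[0,0,-0.8,0,0,0],[0,0,-1,0,0,0],[0,0,-1,0,0,0],[0,0,-0.8,0,0,0],[0,0,-0.4,0,0,0],[0,0,0,0,0,0],[0,0,0,0,0,0]])

```text
t: 23.85
tool_pos: [0.4635, -0.2707, 0.2225]
tcp_rot: [-2.256, -2.186, 0.001]
ft_force: [-0.3, -0.1, -0.5]
finger_gap: 0.451
grip_force: 0.0
```

Run:
```python
from h import *
plan([.464,-.271,.21],-1.8)
for n in('top','scene'):
    f=grab(n);W=world(f);Z=W[...,2];d=W[...,:2]-np.array([.4637,-.271])
    m=(abs(d[...,0])<.009)&(abs(d[...,1])<.038)&(Z>.085)&(Z<.145);print(n,'bar top',m.sum(),np.percentile(Z[m],[50,90]))
    d=W[...,:2]-np.array([.534,.18]);m=(np.hypot(d[...,0],d[...,1])<.018);print('cass top',np.percentile(Z[m],[5,50,95]))
cv2.imwrite('pics/s5.png',cv2.resize(f['color'][90:310,190:410],None,fx=2.7,fy=2.7))
```

```text
t 23.85 pos [ 0.4635 -0.2707  0.2225] gap 0.451 F [-0.3 -0.1 -0.5] grip 0.0
turn [-0.01 -0.   -0.  ] shift now [-0.01  0.02  0.42] shift after turn [-0.01  0.02  0.42]
top bar top 98 [0.10648438 0.11013962]
cass top [0.0313002  0.03553011 0.0394185 ]
scene bar top 83 [0.10706249 0.11062293]
cass top [0.03695407 0.03861993 0.04068305]
```

View pics/s5.png

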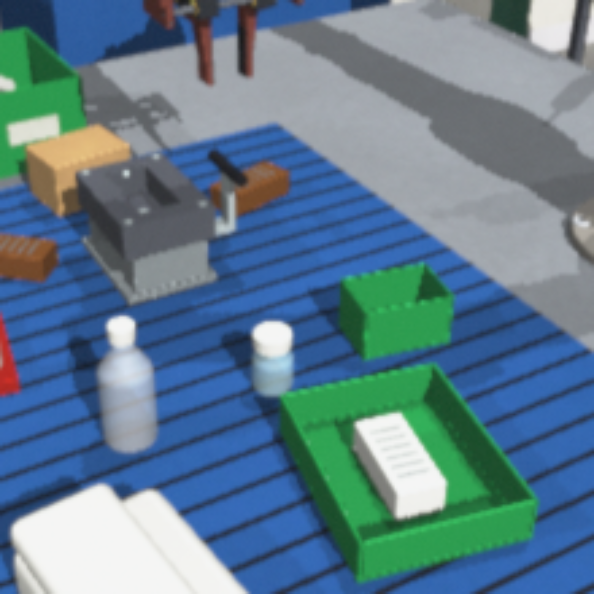

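The bar is back at its home height: its top reads 107 mm, the same as at the start. The cassette is flat in the tray (crop (400,465)), and the gripper is clear of everything.

```bash
python3 -c "
from bench import ticket
print(ticket.close_job())"
```

```text
the job is handed in; nothing more can be done
None
```

I handed the job in at about 24 s: the cassette lies flat, louvres up, in the green tray, the knockout rod is fully down, the bystanders show no visible shift, and no verdict was returned.

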